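Make up two sampling kits from the stock

ROBOT

A 6-joint arm with a two-finger parallel gripper is mounted at the origin on a cart in front of the work surface, level with it; the furniture and walls round the work are solid. World frame = base frame: x ahead of the robot, y to its left, z up, the work surface at z = 0. Lengths are in mm, angles in rad, forces in N, time in s.
With the tool pointing down it reaches from about 275 to 725 mm from the base axis. Payload 5.6 kg.
Tool frame: the origin (TCP) lies midway between the tips of the shut fingers; the grasp point (between the pads) lies 19 mm behind it; z points along the fingers, y is the line along which they close (so a half turn about z gives the same grasp; the last joint's range is limited). The gripper opens to 85 mm and grips with 20 to 120 N. Pads are 22 mm wide; open, the fingers measure 114 mm over their backs; the gripper's body (76 mm by 85 mm) begins 54 mm behind the grasp point. The pads swing forward as they close: fully open they stand 13 mm farther back than shut.
Start: joints at [1.459, 0.255, 0.108, 0, -1.424, -0.285], TCP at [212.531, 507.271, 231.283] pointing down, gripper open.
Joint ranges: [-2.95, 2.95], [-1.21, 1.97], [-1.09, 1.5], [-2.87, 1.71], [-2.94, -0.07], [-3.05, 3.05]. Speed limits (rad/s): [2.57, 2.57, 3.14, 3.14, 3.14, 3.14].

INTERFACE

Orientations are given as a rotation vector (axis times angle).
In Python, from bench import robot gives the robot as it stands.
- The arm moves only by the shell command python3 -m pendant 'ROWS' [OPENING] [FORCE]. ROWS is JSON, a list that holds one entry, the list of rows, each a list of 6 numbers: the shift along the world's x, y, z in mm, then the turn, a rotation vector about the world's x, y, z in rad. In form: [[[x, y, z, wx, wy, wz], ...]]. A call has 1 to 8 rows; each row is the pose to reach, as a shift and turn from the pose commanded when the call began; what a row does not reach only later rows make up. A row lasts 1/12 s, in which the tool goes at most 41.7 mm and 7.16 degrees, less where a joint would pass 70% of its speed; a pose out of reach is approached as far as the arm can. A call with a gripper value outside its range is refused whole. OPENING is the opening, from -1 (shut) to 1 (fully open), set as the call begins (- or left out, the last holds). The fingers move at their own pace and stop on an object; FORCE is the grip in N (left out, the last holds). Time passes only in rows, so rows that repeat a pose let the fingers close. It gives the time, the measured TCP pose, the force, the opening and the grip force at its end, in the units of the state.
- robot.read_state(): the state, without advancing time (a new reading comes with each control period).
- robot.snapshot(name): name is "scene" or "side" or "wrist"; returns a dict with "pixels" (400x640x3 uint8, red, green, blue), "mtx" (3x3 intrinsics, pixels), "rvec" (rotation vector, rad) and "tvec" (3), from world to camera coordinates, as OpenCV has them; the wrist camera has in their place "tool_from_camera" (4x4, takes a point from camera to tool coordinates, whose origin is the TCP and whose axes are the flange's). Camera axes: x right, y down, z forward; pixel columns grow to the right and rows downward; lengths in mm; the calibration is good to about 2 mm. A picture is of the moment at which its call begins: read the wrist's pose just before it. There is no depth.
- robot.close_job(): hands the job in; it is judged then, once.
The state is a dict: "t": time; "joint_positions": joint angles; "joint_velocities": joint speeds; "joint_efforts": joint torques, N m; "ee_pos": TCP position; "orientation": TCP orientation; "wrist_force": force on the tool from outside, world axes, zero at the start; "wrist_torque": the same for the moment, N m; "finger_gap": finger opening in mm; "grasp_force": force on a finger pad.
Only numpy, scipy, OpenCV 4.12 (cv2) and the standard library are available. Lean on these libraries where they do the work, as an engineer would, in place of code of your own. Each camera call takes 0.05 s, during which the arm holds its last target. There are 200 camera calls.

TASK

Make up the two sampling kits: the green tray gets the cup with the orange lid, the bottle with the black cap and the packed syringe that lies in the middle at the front of the desk; the yellow tray gets the cup with the blue lid and the bottle with the white cap, and its long pocket stays empty. Set each thing flat into the pocket made for it (cups upright in the large square pockets, bottles upright in the small square ones, the syringe lying along the long one). Do not knock any cup or bottle over, and leave the swab pack and the rubber stamp where they are.

Things in the scene. Friction and masses are not known exactly. Their poses are not given: they have to be found in the camera images.
- green_tray: Green kit tray, 168 (x) x 190 mm (y), fixed, 10 mm high; white pocket floors 4 mm above the desk. Origin: centre of underside, z up, x roughly away from the robot. Pockets, centres in its frame (mm): long one for a syringe, 54 (x) x 175 (y), at (-49, 0); large square one for a cup, 84 wide, at (34, 45); small square one for a bottle, 60 wide, at (34, -52). 
- yellow_tray: Yellow kit tray, 168 (x) x 190 mm (y), fixed, 10 mm high; white pocket floors 4 mm above the desk. Origin: centre of underside, z up, x roughly away from the robot. Pockets, centres in its frame (mm): long one for a syringe, 54 (x) x 175 (y), at (-49, 0); large square one for a cup, 84 wide, at (34, 45); small square one for a bottle, 60 wide, at (34, -52). 
- orange_cup: White sample cup with orange screw lid. Standing, about 62 mm wide at the lid (widest, 56 to 69 mm up), body about 57 mm wide, 69 mm tall, 50 g. Origin: centre of the underside, z up.
- blue_cup: White sample cup with blue screw lid. Standing, about 62 mm wide at the lid (widest, 56 to 69 mm up), body about 57 mm wide, 69 mm tall, 50 g. Origin: centre of the underside, z up.
- white_cap_bottle: Amber bottle with white cap and red-and-white label. Standing, round body 36 mm wide up to 62 mm, cap 24 mm wide above, 81 mm tall, 60 g. Origin: centre of the underside, z up.
- black_cap_bottle: Amber bottle with black cap and green-and-white label. Standing, round body 36 mm wide up to 51 mm, cap 24 mm wide above, 67 mm tall, 60 g. Origin: centre of the underside, z up.
- syringe: Syringe in a white paper-and-film pack, lying flat in the middle near the front edge (not the spare one far to the left), 155 mm long (its y), 36 mm wide over the thin flange (its x), 27 mm high; the solid part to grip is 30 mm wide and 150 mm long, from 1 to 20 mm up; 25 g. Origin: centre of the underside, 1 mm below the solid part, z up.
- swab_pack: Flat blue-and-white swab carton, 51 x 51 x 9 mm, a bystander to leave alone. Origin: centre of the underside, z up.
- rubber_stamp: Brown wooden hand stamp, standing, 22 x 48 x 69 mm, a bystander to leave alone. Origin: centre of the underside, z up.

How it is judged:
By the outcome, as a careful person would: the job done as asked, in the order asked, and still so for the second after the job is handed in, with the robot touching nothing.
It also fails if it takes over 120 s, if anything falls off the work surface, if the arm or the gripper's body presses on something with over 40 N, if the wrist force passes 120 N, or if a joint passes its speed limit or range.

## Working session

There is one attempt and no reset: what is moved stays moved. The work goes in short steps, Python scripts to look and compute and a shell command to move; the robot and the scene stay as the last step left them, time stands still between calls to the robot, and variables do not carry over. Pictures are saved under pics/ and viewed, at most 14 in all, crops included, and the job is handed in when it is done.

```bash
ls; mkdir -p pics; cat > h.py <<'E'
import numpy as np, cv2, pickle
from bench import robot
def snap(n):
    s=robot.read_state(); d=robot.snapshot(n)
    if n=="wrist":
        T=np.eye(4);T[:3,:3]=cv2.Rodrigues(np.array(s["orientation"],float))[0];T[:3,3]=s["ee_pos"]
        W=T@np.array(d["tool_from_camera"]); R=W[:3,:3];c=W[:3,3]
        d["R"]=R;d["c"]=c
    else:
        R=cv2.Rodrigues(np.array(d["rvec"],float))[0].T; d["R"]=R; d["c"]=-R@np.array(d["tvec"],float).ravel()
    return d
def ray(d,u,v):
    r=d["R"]@np.linalg.inv(np.array(d["mtx"]))@np.array([u,v,1.]); return d["c"],r/np.linalg.norm(r)
def onz(d,u,v,z):
    c,r=ray(d,u,v); return c+r*(z-c[2])/r[2]
def proj(d,P):
    p=np.array(d["mtx"])@(d["R"].T@(np.array(P,float)-d["c"])); return p[:2]/p[2]
def tri(obs):
    A=np.zeros((3,3));b=np.zeros(3)
    for d,u,v in obs:
        c,r=ray(d,u,v);M=np.eye(3)-np.outer(r,r);A+=M;b+=M@c
    p=np.linalg.solve(A,b); return p,[np.linalg.norm(np.cross(p-ray(d,u,v)[0],ray(d,u,v)[1])) for d,u,v in obs]
def save(d,f): pickle.dump(d,open(f,"wb"))
def load(f): return pickle.load(open(f,"rb"))
E
python3 - <<'E'
from h import *
print(robot.read_state())
for n in("scene","side","wrist"):
    d=snap(n);save(d,f"{n}0.pkl");cv2.imwrite(f"pics/{n}0.png",cv2.resize(d["pixels"][:,:,::-1],None,fx=1.25,fy=1.25,interpolation=cv2.INTER_CUBIC));print(n,d["c"],d["R"][:,2])
E
```

```text
pics
{'t': 0.0, 'joint_positions': array([ 1.45857645e+00,  2.55752953e-01,  1.06977607e-01, -4.89319772e-04,
       -1.42391917e+00, -2.84609147e-01]), 'joint_velocities': array([ 7.98612379e-04, -1.28850888e-04,  3.43340780e-04,  6.10843061e-05,
       -9.60896916e-04, -1.21929223e-03]), 'joint_efforts': array([ 2.81741386e-04, -3.86627305e+01,  2.37940603e+01,  5.36504611e+00,
       -6.25263478e-03, -1.18971388e-05]), 'ee_pos': array([212.31496618, 506.80937562, 230.37978863]), 'orientation': array([ 3.07803842e+00, -6.18985583e-01, -5.00422254e-04]), 'wrist_force': array([ 0.28767033,  0.69506091, -0.12236103]), 'wrist_torque': array([0.04084418, 0.01029268, 0.01532693]), 'grasp_force': 0.0, 'finger_gap': 85.24359486552022}
scene [  45.36192243 -816.32125172  531.50257129] [ 0.47709266  0.75804441 -0.44469233]
side [476.87090704 766.31831847 728.75639998] [ 0.05963762 -0.73503528 -0.67540098]
wrist [272.16522523 481.27200586 372.95662161] [-0.23846364  0.09871704 -0.96612113]
```

View pics/scene0.png

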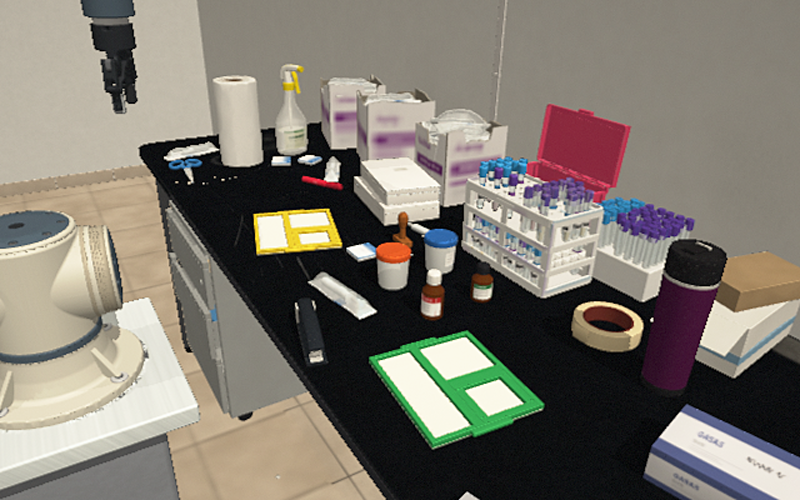

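View pics/side0.png

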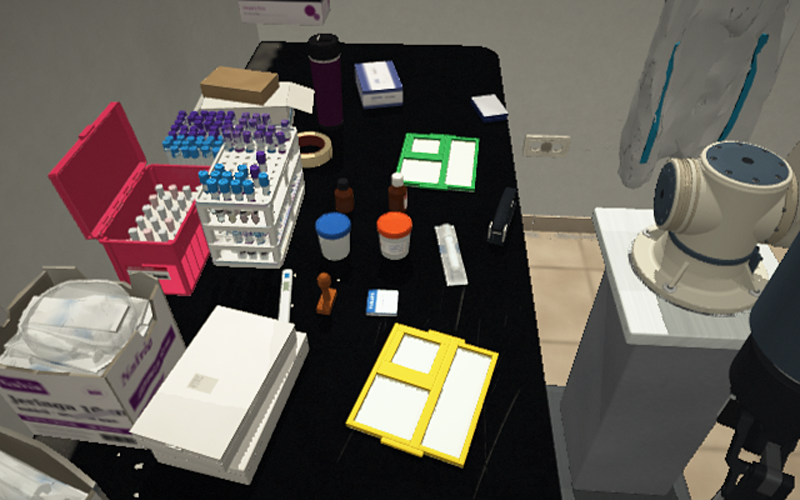

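The scene view shows the green tray at (455,385), yellow at (297,230), cups at (393,265) and (440,250), bottles at (432,295) and (482,282), and the syringe at (342,295). The side view shows the same things. I'll enlarge both.

```bash
python3 - <<'E'
from h import *
def crop(n,x0,y0,x1,y1,f,o):
    d=load(n);im=d["pixels"][y0:y1,x0:x1,::-1];im=cv2.resize(im,None,fx=f,fy=f,interpolation=cv2.INTER_CUBIC)
    for x in range((x0+19)//20*20,x1,20): cv2.putText(im,str(x),(int((x-x0)*f),8),0,.3,(255,255,0),1);cv2.line(im,(int((x-x0)*f),9),(int((x-x0)*f),14),(255,255,0),1)
    for y in range((y0+19)//20*20,y1,20): cv2.putText(im,str(y),(0,int((y-y0)*f)+3),0,.3,(255,255,0),1);cv2.line(im,(22,int((y-y0)*f)),(27,int((y-y0)*f)),(255,255,0),1)
    cv2.imwrite(o,im)
crop("scene0.pkl",240,160,440,270,4,"pics/sc1.png")
crop("side0.pkl",245,130,435,260,4.2,"pics/si1.png")
# pocket quads
for n in("scene0","side0"):
    d=load(n+".pkl");hsv=cv2.cvtColor(d["pixels"],cv2.COLOR_RGB2HSV)
    for col,lo,hi in(("green",(45,120,60),(80,255,255)),("yellow",(20,150,90),(32,255,255))):
        m=cv2.inRange(hsv,lo,hi);cn,h=cv2.findContours(m,cv2.RETR_CCOMP,cv2.CHAIN_APPROX_NONE)
        for i,c in enumerate(cn):
            if h[0,i,3]>=0 and cv2.contourArea(c)>100:
                q=cv2.minAreaRect(c)
                M=cv2.moments(c);
                hull=cv2.convexHull(c);q=cv2.approxPolyDP(hull,0.04*cv2.arcLength(hull,True),True)[:,0]
                print(n,col,cv2.contourArea(c),[M['m10']/M['m00'],M['m01']/M['m00']],[[int(a) for a in p] for p in q],[np.round(onz(d,*p,6)[:2]).astype(int).tolist() for p in q])
E
```

```text
scene0 green 842.0 [394.8131433095803, 317.549089469517] [[399, 302], [419, 323], [389, 333], [371, 312]] [[525, -319], [518, -379], [459, -373], [466, -316]]
scene0 green 2211.5 [338.73886502373955, 315.8773833747833] [[301, 288], [328, 281], [377, 340], [348, 351]] [[396, -199], [450, -205], [433, -376], [380, -373]]
scene0 green 1262.0 [364.69558901215004, 286.1594030639197] [[396, 291], [357, 305], [335, 279], [372, 268]] [[540, -292], [456, -289], [465, -206], [547, -211]]
scene0 yellow 242.0 [250.92355371900825, 190.12190082644628] [[263, 194], [241, 196], [238, 187], [261, 184]] [[507, 194], [453, 210], [468, 264], [529, 252]]
scene0 yellow 621.0 [217.05126140633385, 185.53086419753086] [[225, 171], [231, 197], [208, 200], [204, 174]] [[478, 381], [429, 216], [374, 228], [420, 389]]
scene0 yellow 388.0 [246.60008591065292, 175.659793814433] [[264, 177], [233, 183], [230, 172], [260, 169]] [[556, 291], [466, 294], [488, 368], [571, 348]]
side0 green 802.5 [368.0822429906542, 130.24402907580478] [[361, 111], [381, 114], [376, 149], [355, 146]] [[433, -380], [376, -368], [394, -202], [448, -212]]
side0 green 275.0 [340.0915151515151, 116.33878787878787] [[328, 116], [332, 109], [352, 112], [350, 123], [330, 122]] [[526, -349], [516, -386], [458, -373], [463, -317], [519, -319]]
side0 yellow 2079.0 [313.73945807279136, 325.30407247073913] [[301, 298], [344, 314], [328, 353], [282, 335]] [[545, 266], [464, 295], [489, 372], [571, 344]]
side0 yellow 2749.0 [365.1917667030435, 322.0323754092397] [[369, 277], [393, 289], [365, 367], [336, 353]] [[418, 209], [374, 234], [428, 393], [476, 371]]
side0 yellow 851.0 [332.23403838621226, 282.76576576576576] [[324, 266], [352, 276], [342, 299], [312, 289]] [[506, 188], [451, 209], [469, 263], [526, 244]]
```

View pics/sc1.png

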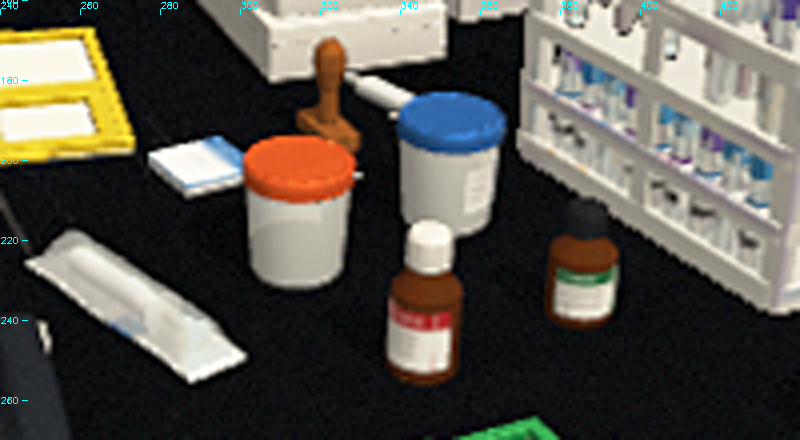

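View pics/si1.png

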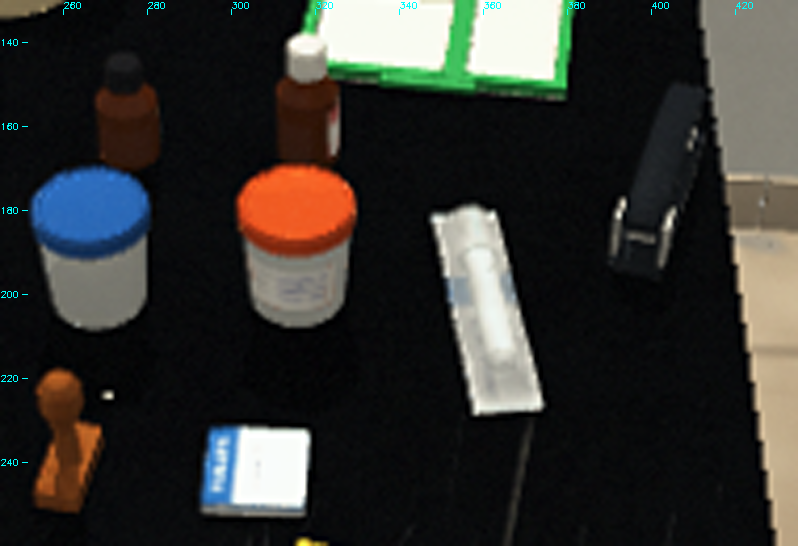

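Both crops show the lids, the caps and the pack's corners clearly. In original pixels the orange lid's top is at (315,200) in scene and (316,178) in side, and the blue one's at (353,189) and (267,179). Next I triangulate and fit the trays.

```bash
python3 - <<'E'
from h import *
from scipy.optimize import least_squares
np.set_printoptions(precision=1,suppress=True)
A=load("scene0.pkl");B=load("side0.pkl")
s=lambda x,y:(A,240+x/4,160+y/4); t=lambda x,y:(B,245+x/4.2,130+y/4.2)
for n,a,b in(("orange",(300,161),(297,203)),("blue",(452,115),(91,205)),("white",(430,233),(306,47)),("black",(588,207),(124,65)),
  ("syr1",(28,264),(495,210)),("syr1b",(75,230),(432,215)),):
    print(n,*tri([s(*a),t(*b)]))
print("syr tri: far/near ends")
for n,a in(("L1",(28,264)),("L2",(75,230)),("R1",(190,381)),("R2",(245,355))):print(n,onz(*s(*a),2))
for n,a in(("f1",(432,215)),("f2",(495,210)),("n1",(475,412)),("n2",(542,408))):print(n,onz(*t(*a),2))
# tray: pose + height from both views; pocket corner pixel lists
P=[(-49,0,27,87.5),(34,45,42,42),(34,-52,30,30)]
import sys
def corners(p):
    x,y,a,b=p;return np.array([[x-a,y-b],[x+a,y-b],[x+a,y+b],[x-a,y+b]],float)
def mod(v,w,z):
    c,s_=np.cos(v[2]),np.sin(v[2]);return np.c_[w@np.array([[c,s_],[-s_,c]])+v[:2],np.full(len(w),z)]
obs={"green":(([(A,q) for q in([[399,302],[419,323],[389,333],[371,312]],[[301,288],[328,281],[377,340],[348,351]],[[396,291],[357,305],[335,279],[372,268]])]+[(B,[[361,111],[381,114],[376,149],[355,146]])]),(452,-290,0,6)),
"yellow":([(A,q) for q in([[263,194],[241,196],[238,187],[261,184]],[[225,171],[231,197],[208,200],[204,174]],[[264,177],[233,183],[230,172],[260,169]])]+[(B,q) for q in([[301,298],[344,314],[328,353],[282,335]],[[369,277],[393,289],[365,367],[336,353]],[[324,266],[352,276],[342,299],[312,289]])],(470,290,.3,6))}
W=np.vstack([corners(p) for p in P])
for k,(o,v0) in obs.items():
  for cams in ((A,B),(A,),(B,)):
    def res(v):
        r=[]
        for d,q in o:
            if not any(d is c for c in cams): continue
            m=np.array([proj(d,p) for p in mod(v,W,v[3] if len(cams)>1 else 7)])
            for p in q: 
                e=m-p;r.append(e[np.argmin((e**2).sum(1))])
        return np.concatenate(r)
    f=least_squares(res,v0,loss="soft_l1");print(k,len(cams),f.x,"yaw",round(f.x[2],3),"rms",np.sqrt((res(f.x)**2).mean()))
E
```

```text
orange [537.4  -7.3  66.4] [np.float64(1.6386158684790064), np.float64(1.6386158684792205)]
blue [645.    0.9  66.8] [np.float64(1.8176055893937717), np.float64(1.8176055893937912)]
white [ 540.4 -129.1   78.1] [np.float64(1.2470220567313517), np.float64(1.2470220567314456)]
black [ 644.8 -125.4   64.2] [np.float64(1.7271288863577274), np.float64(1.7271288863576122)]
syr1 [405.1 -10.4  50.6] [np.float64(28.745963781058556), np.float64(28.745963781058563)]
syr1b [438.5   4.   56.4] [np.float64(28.95191049475695), np.float64(28.951910494756934)]
syr tri: far/near ends
L1 [406.8  66.9   2. ]
L2 [446.8  90.8   2. ]
R1 [429.  -84.7   2. ]
R2 [465.4 -76.9   2. ]
f1 [464.3 -75.4   2. ]
f2 [428.5 -82.    2. ]
n1 [439.5  77.    2. ]
n2 [405.3  72.    2. ]
green 2 [ 462.4 -293.1   -0.1    7.2] yaw -0.094 rms 0.7070662440176528
green 1 [ 462.7 -292.8   -0.1    6. ] yaw -0.093 rms 0.6706950890458497
green 1 [ 461.6 -294.8   -0.1    6. ] yaw -0.102 rms 0.7280371289170916
yellow 2 [471.3 286.7  -0.3   7.2] yaw -0.309 rms 1.1190939579676318
yellow 1 [464.6 284.3   0.3   6. ] yaw 0.295 rms 6.567180266065958
yellow 1 [471.3 286.6  -0.3   6. ] yaw -0.318 rms 1.1655864499252204
```

```bash
python3 - <<'E'
from h import *
np.set_printoptions(precision=0,suppress=True)
A=load("scene0.pkl");B=load("side0.pkl")
s=lambda x,y:(A,240+x/4,160+y/4); t=lambda x,y:(B,245+x/4.2,130+y/4.2)
print("rack",onz(*s(765,308),0),onz(*s(522,155),0),onz(B,228,210,0),onz(B,242,150,0))
print("racktop",onz(A,573/1.25,230/1.25,110),onz(B,298/1.25,160/1.25,110))
print("stamp side base",[onz(*t(*p),3) for p in((35,500),(78,510),(100,430))],"scene",[onz(*s(*p),3) for p in((297,130),(343,152),(358,145))], "top",tri([s(330,45),t(60,378)]))
print("thermometer",onz(*s(412,108),5),onz(B,285/1.25,268/1.25,5))
E
python3 -m pendant '[[[35,-35,0,0,0,0.1],[70,-70,0,0,0,0.2],[105,-105,0,0,0,0.3],[140,-140,0,0,0,0.397],[175,-175,0,0,0,0.397],[210,-210,-10,0,0,0.397],[245,-245,-20,0,0,0.397],[275,-280,-40,0,0,0.397]]]' 1 40
```

```text
rack [ 740. -172.    0.] [738.  48.   0.] [731.  38.   0.] [ 741. -185.    0.]
racktop [ 808. -165.  110.] [ 726. -125.  110.]
stamp side base [array([654., 151.,   3.]), array([632., 156.,   3.]), array([629., 102.,   3.])] scene [array([629., 144.,   3.]), array([637., 102.,   3.]), array([651., 106.,   3.])] top (array([641., 127.,  66.]), [np.float64(1.015594723611575), np.float64(1.0155947236116132)])
thermometer [711. 133.   5.] [726.  56.   5.]
t: 0.82
ee_pos: [447.2, 270.9, 209.4]
orientation: [-3.14, -0.001, -0.003]
wrist_force: [0.6, 2.0, 0.1]
finger_gap: 85.4
grasp_force: 0.0
```

```bash
python3 -m pendant '[[[0,0,0,0,0,0],[0,0,0,0,0,0],[0,0,0,0,0,0]]]'
```

```text
t: 1.07
ee_pos: [445.5, 272.1, 208.6]
orientation: [3.141, -0.001, -0.001]
wrist_force: [-0.1, 1.0, -0.1]
finger_gap: 85.2
grasp_force: 0.0
```

```bash
python3 -m pendant '[[[11,-35,0,0,0,0],[23,-70,0,0,0,0],[34,-105,0,0,0,0],[46,-140,0,0,0,0],[57,-175,0,0,0,0],[69,-210,0,0,0,0],[80,-245,0,0,0,0],[91,-279,0,0,0,0]]]'; python3 -m pendant '[[[0,0,0,0,0,0],[0,0,0,0,0,0],[0,0,0,0,0,0]]]'
python3 - <<'E'
from h import *
d=snap("wrist");save(d,"w1.pkl");print(d["c"],d["R"][:,2]);im=d["pixels"][:,:,::-1].copy()
for n,p in(("o",(537.4,-7.3,69)),("b",(645,.9,69)),("w",(540.4,-129.1,81)),("k",(644.8,-125.4,67)),("s",(435.5,-2,20))):
    q=proj(d,p);print(n,q);
    cv2.drawMarker(im,tuple(int(a) for a in q),(255,0,255),0,10)
cv2.imwrite("pics/w1.png",cv2.resize(im,None,fx=1.25,fy=1.25))
E
```

```text
t: 1.73
ee_pos: [536.9, -6.8, 209.4]
orientation: [-3.141, -0.005, -0.002]
wrist_force: [0.7, 0.2, 0.5]
finger_gap: 85.4
grasp_force: 0.0
t: 1.98
ee_pos: [536.6, -5.5, 208.9]
orientation: [-3.141, -0.002, -0.001]
wrist_force: [-0.3, 0.6, 0.5]
finger_gap: 85.2
grasp_force: 0.0
[601.34814328  -6.07046593 351.41433623] [-2.57669307e-01  2.91735600e-04 -9.66233121e-01]
o [318.45878344 185.32251303]
b [307.52594035  40.84698109]
w [476.80525799 185.16469438]
k [480.04771714  41.79601787]
s [312.7809544  273.19392388]
```

View pics/w1.png

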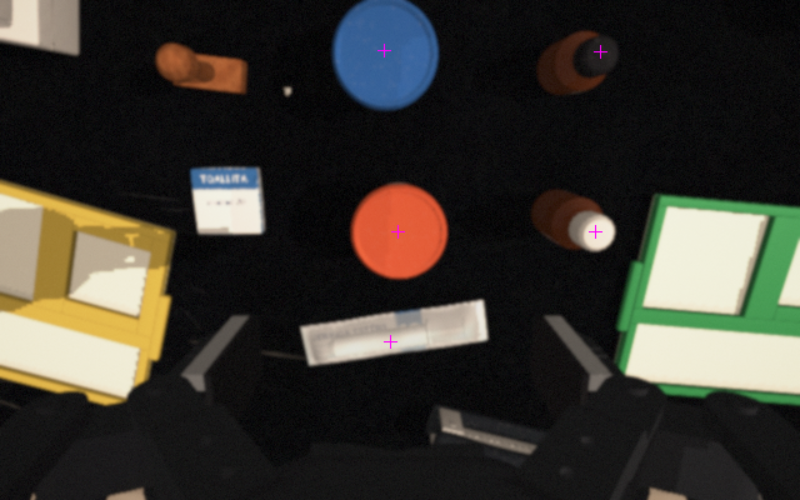

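The wrist view agrees with the triangulation to within a few px. The orange lid is at (399,231), blue at (385,53), the white cap at (596,232), the black cap at (599,56), and the pack's corners are at (301,327), (484,300), (488,337) and (308,365).

```bash
python3 - <<'E'
from h import *
np.set_printoptions(precision=1,suppress=True)
d=load("w1.pkl");A=load("scene0.pkl");B=load("side0.pkl")
for n,u,v,z in(("o",399.5,231,69),("b",385.5,53,69),("w",596,232,81),("k",599,56,67),("s1",301,327,3),("s2",484,300,3),("s3",488,337,3),("s4",308,365,3)):print(n,onz(d,u/1.25,v/1.25,z))
s=lambda x,y:(A,240+x/4,160+y/4); t=lambda x,y:(B,245+x/4.2,130+y/4.2)
for n,a,b,w in(("orange",(300,161),(297,203),(399.5,231)),("blue",(452,115),(91,205),(385.5,53)),("white",(430,233),(306,47),(596,232)),("black",(588,207),(124,65),(599,56)),("sR",(190,381),(495,210),(488,337)),("sF",(245,355),(432,215),(484,300)),("sL",(28,264),(542,408),(308,365))):
  print(n,*tri([s(*a),t(*b),(d,w[0]/1.25,w[1]/1.25)]))
E
python3 -m pendant '[[[0,-1,-40,0,0,0],[0,-1,-80,0,0,0],[0,-1,-120,0,0,0],[0,-1,-150,0,0,0],[0,-1,-175,0,0,0],[0,-1,-194,0,0,0],[0,-1,-194,0,0,0],[0,-1,-194,0,0,0]]]' 1 40
```

```text
o [537.8  -8.2  69. ]
b [644.    0.3  69. ]
w [ 540.1 -129.1   81. ]
k [ 642.8 -125.    67. ]
s1 [440.2  73.8   3. ]
s2 [464.7 -78.7   3. ]
s3 [431.3 -83.9   3. ]
s4 [404.7  69.7   3. ]
orange [537.3  -7.8  66.4] [np.float64(1.6279917856198247), np.float64(1.7127227444010191), np.float64(0.40103484061930095)]
blue [644.7   0.5  66.8] [np.float64(1.9611797130075252), np.float64(1.7164925905931991), np.float64(0.4506902584723857)]
white [ 540.  -129.8   78.3] [np.float64(1.308982498415994), np.float64(1.3978100689199242), np.float64(0.7065887215083266)]
black [ 644.1 -125.9   64.3] [np.float64(2.0679258402584986), np.float64(1.5791791491732325), np.float64(1.0043316205532398)]
sR [429.3 -83.9   0.8] [np.float64(0.5576087116931226), np.float64(0.9616699572618387), np.float64(0.9015974772539413)]
sF [464.5 -77.8   1.8] [np.float64(0.9060045343991884), np.float64(1.413056838210985), np.float64(1.2104373612548567)]
sL [405.6  69.7   1.1] [np.float64(2.175564402858822), np.float64(1.114011002995052), np.float64(1.7445478266905161)]
t: 2.7
ee_pos: [536.2, -6.6, 14.7]
orientation: [3.141, 0.004, -0.002]
wrist_force: [1.5, 0.9, 0.5]
finger_gap: 85.2
grasp_force: 0.0
```

```bash
python3 -m pendant '[[[0,0,0,0,0,0],[0,0,0,0,0,0],[0,0,0,0,0,0],[0,0,0,0,0,0],[0,0,0,0,0,0],[0,0,0,0,0,0],[0,0,0,0,0,0],[0,0,0,0,0,0]]]' -1 30
python3 -m pendant '[[[0,0,15,0,0,0],[0,0,45,0,0,0],[0,0,80,0,0,0],[0,0,115,0,0,0],[0,0,115,0,0,0]]]'
```

```text
t: 3.37
ee_pos: [538.1, -7.0, 16.9]
orientation: [-3.14, -0.001, -0.007]
wrist_force: [-1.6, 3.9, 6.7]
finger_gap: 60.7
grasp_force: 31.1
t: 3.78
ee_pos: [541.2, -7.6, 138.4]
orientation: [-3.141, -0.002, -0.023]
wrist_force: [1.0, -0.2, 0.4]
finger_gap: 60.4
grasp_force: 32.8
```

```bash
python3 -m pendant '[[[-5,-35,0,0,0,0],[-11,-70,0,0,0,0],[-16,-105,0,0,0,0],[-22,-140,0,0,0,0],[-27,-175,0,0,0,0],[-33,-210,0,0,0,0],[-37,-245,0,0,0,0],[-37,-245,0,0,0,0]]]'; python3 -m pendant '[[[0,0,0,0,0,0],[0,0,0,0,0,0],[0,0,0,0,0,0]]]'
python3 - <<'E'
from h import *
np.set_printoptions(precision=1,suppress=True)
d=snap("wrist");save(d,"w2.pkl");im=d["pixels"][:,:,::-1]
e=snap("scene");save(e,"s2.pkl");im2=e["pixels"][180:380,230:480,::-1]
cv2.imwrite("pics/w2.png",np.hstack([cv2.resize(im,(480,300)),cv2.resize(im2,(375,300))])[:,:800])
E
```

```text
t: 4.45
ee_pos: [498.4, -257.7, 130.2]
orientation: [3.14, -0.007, 0.001]
wrist_force: [0.5, 1.6, 0.3]
finger_gap: 60.6
grasp_force: 32.9
t: 4.7
ee_pos: [499.8, -252.0, 130.0]
orientation: [-3.141, -0.001, -0.001]
wrist_force: [-0.4, 0.4, -0.8]
finger_gap: 60.5
grasp_force: 32.9
```

View pics/w2.png

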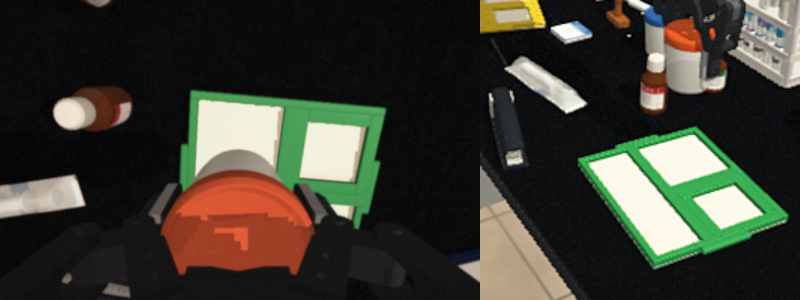

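The cup is held upright over the green tray: lid at (237,230), the large pocket's far corners at (199,99) and (284,108). I'll check the tray fit against this view.

```bash
python3 - <<'E'
from h import *
np.set_printoptions(precision=1,suppress=True)
d=load("w2.pkl");k=4/3
for n,u,v in(("Lfl",199,99),("Lfr",284,108),("sfl",306,121),("sfr",368,127),("snr",360,182),("snl",300,176)):
    print(n,onz(d,u*k,v*k,5))
c,s=np.cos(-.094),np.sin(-.094)
for x,y in((76,87),(76,3),(64,-22),(64,-82),(4,-82),(4,-22)): print(462.4+c*x-s*y,-293.3+s*x+c*y)
hsv=cv2.cvtColor(d["pixels"],cv2.COLOR_RGB2HSV)
E
python3 -m pendant '[[[1,0,-40,0,0,0],[1,0,-75,0,0,0],[1,0,-90,0,0,0],[1,0,-100,0,0,0],[1,0,-106,0,0,0],[1,0,-110,0,0,0],[1,0,-110,0,0,0]]]'
```

```text
Lfl [ 544.  -214.7    5. ]
Lfr [ 535.3 -298.2    5. ]
sfl [ 522.5 -320.7    5. ]
sfr [ 516.4 -383.3    5. ]
snr [ 457.4 -382.2    5. ]
snl [ 464.1 -318.2    5. ]
546.2304410160474 -213.8175669782625
538.3460640558 -297.4467281599264
524.0525002678696 -321.2100198982434
518.4208024391214 -380.94513502800334
458.6856873093614 -375.31343719925513
464.31738513810967 -315.5783220694952
t: 5.38
ee_pos: [501.9, -252.8, 21.3]
orientation: [3.14, 0.002, 0.004]
wrist_force: [-0.5, -0.3, -0.4]
finger_gap: 60.3
grasp_force: 33.4
```

```bash
python3 -m pendant '[[[-1,0,-1,0,0,0],[-1,0,-1,0,0,0],[-1,0,-1,0,0,0]]]'; python3 -m pendant '[[[0,0,0,0,0,0],[0,0,0,0,0,0],[0,0,0,0,0,0],[0,0,0,0,0,0],[0,0,0,0,0,0],[0,0,0,0,0,0]]]' 1
python3 -m pendant '[[[0,0,25,0,0,0],[0,0,60,0,0,0],[0,0,100,0,0,0],[0,0,130,0,0,0],[0,0,130,0,0,0],[0,0,130,0,0,0]]]'
```

```text
t: 5.63
ee_pos: [501.8, -253.0, 20.9]
orientation: [3.14, 0.002, 0.008]
wrist_force: [0.6, 2.8, 6.8]
finger_gap: 60.6
grasp_force: 33.0
t: 6.13
ee_pos: [499.4, -252.8, 18.6]
orientation: [-3.142, -0.0, 0.001]
wrist_force: [0.2, -0.8, 0.0]
finger_gap: 85.2
grasp_force: 0.0
t: 6.63
ee_pos: [500.7, -253.0, 151.0]
orientation: [3.141, 0.0, 0.007]
wrist_force: [0.1, -0.4, -1.2]
finger_gap: 85.1
grasp_force: 0.0
```

```bash
python3 -m pendant '[[[24,21,0,0,0,0],[48,42,0,0,0,0],[72,64,0,0,0,0],[96,85,0,0,0,0],[120,106,0,0,0,0],[144,127,0,0,0,0],[144,127,0,0,0,0],[144,127,0,0,0,0]]]'
python3 - <<'E'
from h import *
d=snap("wrist");save(d,"w3.pkl");e=snap("scene");e2=e["pixels"][180:380,230:480,::-1]
print([proj(d,(x,-125.5,67)) for x in(640,643.5,648)])
cv2.imwrite("pics/w3.png",np.hstack([cv2.resize(d["pixels"][:,:,::-1],(480,300)),cv2.resize(e2,(320,300))]))
E
```

```text
t: 7.3
ee_pos: [643.6, -124.3, 146.1]
orientation: [-3.141, -0.003, 0.006]
wrist_force: [-0.5, 0.1, 0.2]
finger_gap: 85.1
grasp_force: 0.0
[array([317.95154218, 212.36645959]), array([317.96626785, 207.14977398]), array([317.9853737 , 200.38137737])]
```

View pics/w3.png

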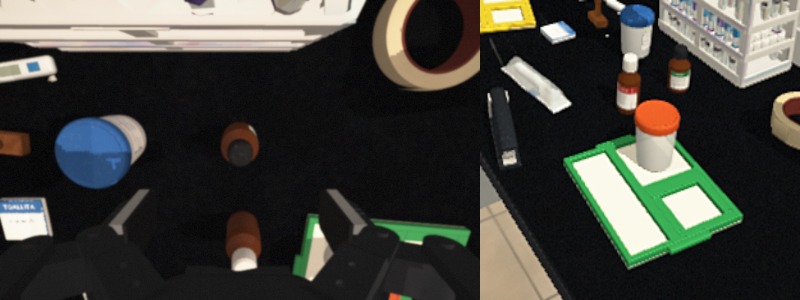

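The orange cup stands in the large green pocket. The black cap at (239,153) is centred between the fingers, so I go down.

```bash
python3 -m pendant '[[[0,0,-35,0,0,0],[0,0,-70,0,0,0],[0,0,-100,0,0,0],[0,0,-120,0,0,0],[0,0,-132,0,0,0],[0,0,-134,0,0,0],[0,0,-134,0,0,0],[0,0,-134,0,0,0]]]'
python3 -m pendant '[[[0,0,0,0,0,0],[0,0,0,0,0,0],[0,0,0,0,0,0],[0,0,0,0,0,0],[0,0,0,0,0,0],[0,0,0,0,0,0],[0,0,0,0,0,0],[0,0,0,0,0,0]]]' -1 25
```

```text
t: 8.07
ee_pos: [644.6, -126.2, 16.6]
orientation: [3.141, 0.0, 0.004]
wrist_force: [-0.0, 0.5, 0.6]
finger_gap: 85.3
grasp_force: 0.0
t: 8.73
ee_pos: [644.0, -125.7, 15.4]
orientation: [3.141, 0.001, 0.002]
wrist_force: [-0.9, 1.0, 6.0]
finger_gap: 34.3
grasp_force: 25.5
```

```bash
python3 -m pendant '[[[0,0,15,0,0,0],[0,0,45,0,0,0],[0,0,80,0,0,0],[0,0,115,0,0,0],[0,0,115,0,0,0]]]'
python3 -m pendant '[[[-19,-28,0,0,0,0],[-38,-56,0,0,0,0],[-57,-84,0,0,0,0],[-77,-112,0,0,0,0],[-96,-140,0,0,0,0],[-115,-168,0,0,0,0],[-134,-196,0,0,0,0],[-153,-224,0,0,0,0]]]'; python3 -m pendant '[[[0,0,0,0,0,0],[0,0,0,0,0,0],[0,0,0,0,0,0]]]'
```

```text
t: 9.15
ee_pos: [647.3, -126.8, 137.9]
orientation: [3.139, 0.002, 0.02]
wrist_force: [1.6, -0.9, 1.7]
finger_gap: 34.7
grasp_force: 25.2
t: 9.82
ee_pos: [489.1, -350.7, 128.9]
orientation: [-3.141, -0.0, 0.001]
wrist_force: [0.3, 0.3, -0.4]
finger_gap: 34.3
grasp_force: 25.2
t: 10.07
ee_pos: [490.3, -349.6, 129.1]
orientation: [-3.141, 0.001, 0.001]
wrist_force: [0.9, -0.0, -1.2]
finger_gap: 34.2
grasp_force: 25.3
```

```bash
python3 -m pendant '[[[0,0,-35,0,0,0],[0,0,-70,0,0,0],[0,0,-90,0,0,0],[0,0,-100,0,0,0],[0,0,-106,0,0,0],[0,0,-109,0,0,0],[0,0,-110,0,0,0],[0,0,-110,0,0,0]]]';python3 -m pendant '[[[0,0,0,0,0,0],[0,0,0,0,0,0],[0,0,0,0,0,0],[0,0,0,0,0,0],[0,0,0,0,0,0]]]' 0.4
python3 -m pendant '[[[0,0,25,0,0,0],[0,0,60,0,0,0],[0,0,100,0,0,0],[0,0,130,0,0,0],[0,0,130,0,0,0]]]'
python3 - <<'E'
from h import *
e=snap("scene");cv2.imwrite("pics/s4.png",cv2.resize(e["pixels"][150:380,230:480,::-1],None,fx=2.4,fy=2.4))
E
```

```text
t: 10.73
ee_pos: [491.6, -350.0, 20.9]
orientation: [3.141, 0.001, 0.003]
wrist_force: [1.0, 0.4, -0.6]
finger_gap: 34.3
grasp_force: 25.2
t: 11.15
ee_pos: [490.7, -349.8, 20.1]
orientation: [3.141, 0.0, 0.001]
wrist_force: [0.9, -0.0, 0.6]
finger_gap: 59.9
grasp_force: 0.0
t: 11.57
ee_pos: [493.7, -352.1, 158.0]
orientation: [3.134, 0.002, 0.018]
wrist_force: [0.6, -0.3, 2.2]
finger_gap: 59.7
grasp_force: 0.0
```

View pics/s4.png

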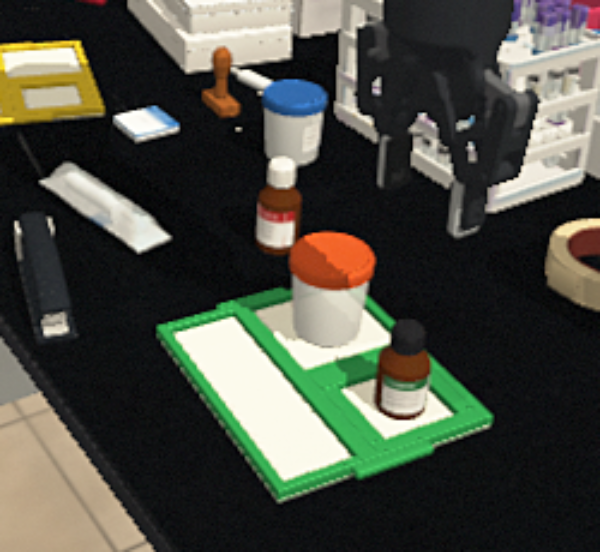

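Both are placed upright. Now the syringe: I check joint 6 and work out where to grip.

```bash
python3 - <<'E'
from h import *
s=robot.read_state();print(s["joint_positions"],s["ee_pos"])
B=load("side0.pkl")
for p in((690,90),(610,270),(665,275)):print("stapler",onz(B,245+p[0]/4.2,130+p[1]/4.2,20))
E
python3 -m pendant '[[[-6,40,0,0,0,-0.118],[-12,80,0,0,0,-0.236],[-19,120,0,0,0,-0.354],[-25,160,0,0,0,-0.472],[-31,200,0,0,0,-0.59],[-38,240,0,0,0,-0.708],[-45,280,0,0,0,-0.826],[-51,318,0,0,0,-0.944]]]' 0.6
python3 -m pendant '[[[-1,7,0,0,0,-0.118],[-2,14,0,0,0,-0.236],[-3,21,0,0,0,-0.354],[-4,28,0,0,0,-0.47],[-4,28,0,0,0,-0.47],[-4,28,0,0,0,-0.47],[-4,28,0,0,0,-0.47]]]'
python3 - <<'E'
from h import *
s=robot.read_state();print(s["joint_positions"]);R=cv2.Rodrigues(s["orientation"])[0];print("closing yaw",np.arctan2(R[1,1],R[0,1]))
E
```

```text
[-3.60216852e-01  3.88433071e-01  1.00458478e-01  1.13106814e-03
 -1.27411455e+00  1.93115839e+00] [ 492.62044948 -350.95305613  154.359605  ]
stapler [ 313.21095346 -177.96765525   20.        ]
stapler [368.40643228 -15.2520388   20.        ]
stapler [339.27041414 -13.0826741   20.        ]
t: 12.28
ee_pos: [442.8, -55.1, 149.1]
orientation: [2.839, -1.343, -0.002]
wrist_force: [1.7, 0.1, 0.0]
finger_gap: 68.1
grasp_force: 0.0
t: 12.87
ee_pos: [439.9, -28.9, 149.4]
orientation: [2.457, -1.956, -0.001]
wrist_force: [1.2, -0.4, -0.8]
finger_gap: 68.3
grasp_force: 0.0
[ 2.92316929e-01  8.41676654e-02 -3.14349982e-01 -3.79241304e-05
 -1.17303801e+00 -6.63214570e-02]
closing yaw -2.9156118908946977
```

```bash
python3 -m pendant '[[[-5,25,-20,0,0,-0.069],[-5,25,-50,0,0,-0.069],[-5,25,-70,0,0,-0.069],[-5,25,-70,0,0,-0.069],[-5,25,-70,0,0,-0.069],[-5,25,-70,0,0,-0.069]]]'
python3 - <<'E'
from h import *
s=robot.read_state();R=cv2.Rodrigues(s["orientation"])[0];print("closing yaw",np.arctan2(R[1,1],R[0,1]))
d=snap("wrist");save(d,"w5.pkl");e=snap("side");im=d["pixels"][:,:,::-1].copy()
for z,c in((2,(0,255,255)),(27,(255,0,255))):cv2.drawMarker(im,tuple(int(a) for a in proj(d,(434.8,-4.1,z))),c,0,12)
cv2.imwrite("pics/w5.png",np.hstack([cv2.resize(im,(480,300)),cv2.resize(e["pixels"][120:260,250:420,::-1],(320,300))]))
E
```

```text
t: 13.37
ee_pos: [436.1, -3.8, 81.0]
orientation: [-2.385, 2.043, -0.002]
wrist_force: [-0.5, -1.1, 1.0]
finger_gap: 67.9
grasp_force: 0.0
closing yaw -2.9871491800939305
```

View pics/w5.png

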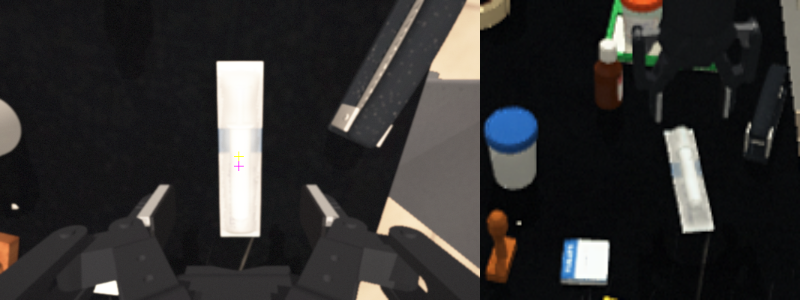

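The pack lies straight between the fingers, its middle at (239,150) and the stapler clear of it. I go down and grip.

```bash
python3 -m pendant '[[[-1,0,-30,0,0,0],[-1,0,-55,0,0,0],[-1,0,-68,0,0,0],[-1,0,-75,0,0,0],[-1,0,-75,0,0,0],[-1,0,-75,0,0,0]]]'
python3 -m pendant '[[[0,0,0,0,0,0],[0,0,0,0,0,0],[0,0,0,0,0,0],[0,0,0,0,0,0],[0,0,0,0,0,0],[0,0,0,0,0,0],[0,0,0,0,0,0],[0,0,0,0,0,0]]]' -1 25
```

```text
t: 13.97
ee_pos: [435.1, -3.4, 5.7]
orientation: [-2.385, 2.043, -0.002]
wrist_force: [0.6, -0.4, -0.3]
finger_gap: 68.5
grasp_force: 0.0
t: 14.63
ee_pos: [434.9, -3.3, 5.7]
orientation: [-2.385, 2.043, -0.002]
wrist_force: [-1.4, 1.1, 6.1]
finger_gap: 29.2
grasp_force: 25.6
```

```bash
python3 -m pendant '[[[0,0,10,0,0,0],[0,0,35,0,0,0],[0,0,70,0,0,0],[0,0,105,0,0,0],[0,0,130,0,0,0],[0,0,130,0,0,0],[0,0,130,0,0,0]]]'
```

```text
t: 15.22
ee_pos: [434.9, -3.2, 136.2]
orientation: [-2.383, 2.042, -0.003]
wrist_force: [-0.5, -0.5, -1.6]
finger_gap: 29.2
grasp_force: 24.9
```

```bash
python3 -m pendant '[[[-3,-36,0,0,0,-0.05],[-6,-72,0,0,0,-0.1],[-9,-108,0,0,0,-0.15],[-12,-144,0,0,0,-0.2],[-14,-180,0,0,0,-0.254],[-17,-216,0,0,0,-0.254],[-20,-252,0,0,0,-0.254],[-22,-286,0,0,0,-0.254]]]'
python3 -m pendant '[[[0,0,0,0,0,0],[0,0,-20,0,0,0],[0,0,-50,0,0,0],[0,0,-70,0,0,0],[0,0,-70,0,0,0],[0,0,-70,0,0,0]]]'
python3 - <<'E'
from h import *
s=robot.read_state();R=cv2.Rodrigues(s["orientation"])[0];print("closing yaw",np.arctan2(R[1,1],R[0,1]))
d=snap("wrist");e=snap("scene")
cv2.imwrite("pics/w6.png",np.hstack([cv2.resize(d["pixels"][:,:,::-1],(480,300)),cv2.resize(e["pixels"][230:380,280:440,::-1],(320,300))]))
E
```

```text
t: 15.88
ee_pos: [410.7, -291.0, 133.2]
orientation: [2.106, -2.33, -0.004]
wrist_force: [0.3, 1.0, -0.3]
finger_gap: 29.2
grasp_force: 24.9
t: 16.38
ee_pos: [410.8, -289.1, 63.5]
orientation: [2.106, -2.328, -0.006]
wrist_force: [0.6, -0.1, -0.5]
finger_gap: 29.5
grasp_force: 24.9
closing yaw 3.0413232626737083
```

View pics/w6.png

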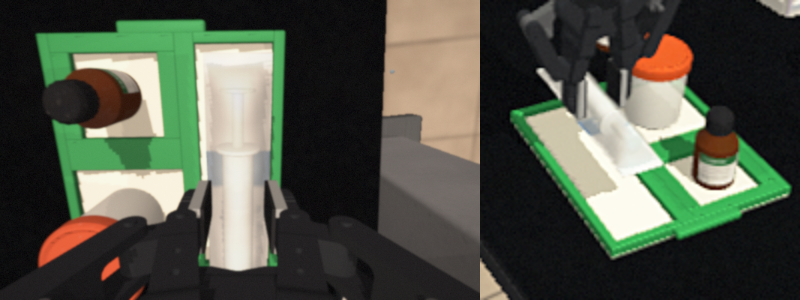

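The pack hangs straight over the long pocket, its middle at (237,150) against the pocket's (234,130). I shift slightly in +x, lower and release.

```bash
python3 -m pendant '[[[2,0,-20,0,0,0],[2,0,-35,0,0,0],[2,0,-44,0,0,0],[2,0,-49,0,0,0],[2,0,-53,0,0,0],[2,0,-53,0,0,0],[2,0,-53,0,0,0]]]'
python3 -m pendant '[[[0,0,0,0,0,0],[0,0,0,0,0,0],[0,0,0,0,0,0],[0,0,0,0,0,0],[0,0,0,0,0,0]]]' 0.3
python3 -m pendant '[[[0,0,25,0,0,0],[0,0,60,0,0,0],[0,0,100,0,0,0],[0,0,135,0,0,0],[0,0,135,0,0,0],[0,0,135,0,0,0]]]'
python3 - <<'E'
from h import *
s=robot.read_state();print(s["joint_positions"])
d=snap("wrist");e=snap("scene")
cv2.imwrite("pics/w7.png",np.hstack([cv2.resize(d["pixels"][:,:,::-1],(480,300)),cv2.resize(e["pixels"][230:380,280:440,::-1],(320,300))]))
E
```

```text
t: 17.07
ee_pos: [414.6, -289.8, 12.5]
orientation: [-2.107, 2.33, -0.002]
wrist_force: [-0.8, 0.2, 0.1]
finger_gap: 29.3
grasp_force: 24.9
t: 17.48
ee_pos: [414.2, -289.6, 12.0]
orientation: [-2.107, 2.33, -0.001]
wrist_force: [0.0, -0.5, -0.8]
finger_gap: 55.7
grasp_force: 0.0
t: 17.98
ee_pos: [415.5, -290.1, 149.3]
orientation: [-2.105, 2.328, -0.008]
wrist_force: [-0.9, 0.2, -1.3]
finger_gap: 55.4
grasp_force: 0.0
[-2.99692571e-01  2.07820737e-01 -1.65912455e-01  2.02960906e-04
 -1.19146228e+00  1.99232144e-01]
```

View pics/w7.png

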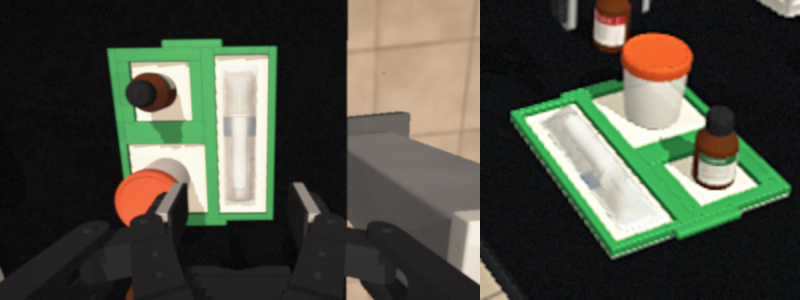

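The syringe lies in the long pocket and the green kit is complete. Next is the blue cup. The fingers can stay closing along x, since the rack front at x≈735 is clear.

```bash
python3 -m pendant '[[[23,29,0,0,0,0],[46,58,0,0,0,0],[69,87,0,0,0,0],[92,116,0,0,0,0],[115,145,0,0,0,0],[138,174,0,0,0,0],[161,203,0,0,0,0],[184,232,0,0,0,0]]]' 1
python3 -m pendant '[[[23,29,0,0,0,0],[46,58,0,0,0,0],[46,58,0,0,0,0],[46,58,0,0,0,0],[46,58,0,0,0,0]]]'
python3 - <<'E'
from h import *
d=snap("wrist");save(d,"w8.pkl");im=d["pixels"][:,:,::-1].copy();print(proj(d,(644.5,.4,69)))
m=cv2.inRange(cv2.cvtColor(d["pixels"],cv2.COLOR_RGB2HSV),(100,130,50),(120,255,255));n,l,st,c=cv2.connectedComponentsWithStats(m)
for i in range(1,n):
    if st[i,4]>800: print(st[i],c[i],onz(d,st[i,0]+st[i,2]/2,st[i,1]+st[i,3]/2,65))
E
```

```text
t: 18.75
ee_pos: [598.1, -56.0, 145.0]
orientation: [2.105, -2.328, -0.003]
wrist_force: [0.8, -1.7, 0.2]
finger_gap: 85.7
grasp_force: 0.0
t: 19.17
ee_pos: [643.3, 0.3, 145.0]
orientation: [2.106, -2.328, -0.003]
wrist_force: [-0.3, 0.5, 0.9]
finger_gap: 85.5
grasp_force: 0.0
[314.10005454 210.65353025]
[ 266  162   99   94 7386] [315.1848091  207.86867046] [6.43631397e+02 5.84178191e-01 6.50000000e+01]
```

```bash
python3 -m pendant '[[[1,0,-35,0,0,0],[1,0,-70,0,0,0],[1,0,-100,0,0,0],[1,0,-118,0,0,0],[1,0,-130,0,0,0],[1,0,-130,0,0,0],[1,0,-130,0,0,0]]]'
python3 -m pendant '[[[0,0,0,0,0,0],[0,0,0,0,0,0],[0,0,0,0,0,0],[0,0,0,0,0,0],[0,0,0,0,0,0],[0,0,0,0,0,0],[0,0,0,0,0,0],[0,0,0,0,0,0]]]' -1 30
python3 -m pendant '[[[0,0,15,0,0,0],[0,0,45,0,0,0],[0,0,80,0,0,0],[0,0,115,0,0,0],[0,0,115,0,0,0],[0,0,115,0,0,0]]]'
```

```text
t: 19.8
ee_pos: [644.4, -0.7, 16.7]
orientation: [2.105, -2.33, -0.001]
wrist_force: [0.9, -0.2, 0.7]
finger_gap: 85.0
grasp_force: 0.0
t: 20.47
ee_pos: [646.1, 0.3, 18.7]
orientation: [-2.106, 2.328, -0.003]
wrist_force: [-1.9, -0.4, 7.2]
finger_gap: 60.6
grasp_force: 31.5
t: 20.97
ee_pos: [646.7, 0.8, 135.0]
orientation: [-2.104, 2.326, -0.005]
wrist_force: [-0.0, 0.3, -1.4]
finger_gap: 61.3
grasp_force: 32.8
```

```bash
python3 -m pendant '[[[-14,35,0,0,0,0],[-28,70,0,0,0,0],[-42,105,0,0,0,0],[-56,140,0,0,0,0],[-70,175,0,0,0,0],[-84,210,0,0,0,0],[-98,245,0,0,0,0],[-112,280,0,0,0,0]]]'
python3 -m pendant '[[[-16,38,0,0,0,0],[-16,38,0,0,0,0],[-16,38,0,0,0,0],[-16,38,0,0,0,0]]]'
python3 - <<'E'
from h import *
d=snap("wrist");save(d,"w9.pkl");e=snap("side");print(robot.read_state()["ee_pos"])
cv2.imwrite("pics/w9.png",np.hstack([cv2.resize(d["pixels"][:,:,::-1],(480,300)),cv2.resize(e["pixels"][200:390,240:420,::-1],(320,300))]))
E
```

```text
t: 21.63
ee_pos: [531.4, 281.7, 130.6]
orientation: [2.106, -2.329, -0.001]
wrist_force: [0.9, -0.1, -0.9]
finger_gap: 60.9
grasp_force: 32.9
t: 21.97
ee_pos: [516.4, 318.2, 130.7]
orientation: [2.107, -2.328, -0.0]
wrist_force: [0.3, -0.5, -0.2]
finger_gap: 60.9
grasp_force: 32.9
[517.18956178 317.34944229 131.19889588]
```

View pics/w9.png

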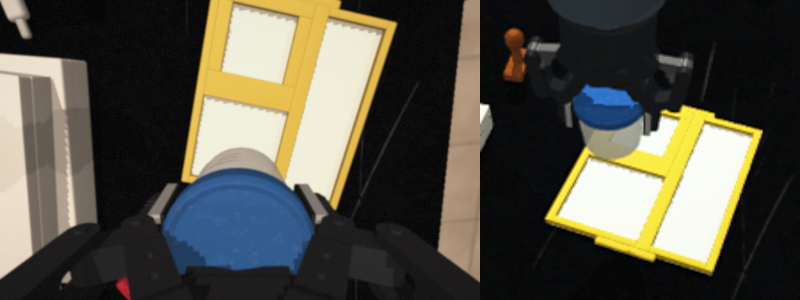

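Over the yellow tray the cup hangs upright. The large pocket's far corners show at (204,96) and (289,112), the small pocket's at (232,4), (299,20), (286,82) and (219,68).

```bash
python3 - <<'E'
from h import *
np.set_printoptions(precision=1,suppress=True)
d=load("w9.pkl");k=4/3
for u,v in((204,96),(289,112),(232,4),(299,20),(286,82),(219,68)): print(onz(d,u*k,v*k,5))
c,s=np.cos(-.309),np.sin(-.309)
for x,y in((76,3),(-8,3),(64,-82),(4,-82),(4,-22),(64,-22)): print(471.3+c*x-s*y,286.7+s*x+c*y)
E
```

```text
[543.9 267.2   5. ]
[462.1 291.1   5. ]
[508.1 189.    5. ]
[448.7 208.2   5. ]
[463.5 261.9   5. ]
[526.2 242.6   5. ]
544.6128180266561 266.44584701868763
464.5912132330724 291.9907636609375
507.3321374062485 189.12087787883502
450.1738482679744 207.3672469090135
468.42021729815286 264.5255360472876
525.578506436427 246.2791670171091
```

```bash
python3 -m pendant '[[[0,1,-35,0,0,0],[0,1,-70,0,0,0],[0,1,-90,0,0,0],[0,1,-100,0,0,0],[0,1,-106,0,0,0],[0,1,-109,0,0,0],[0,1,-111,0,0,0],[0,1,-111,0,0,0]]]';python3 -m pendant '[[[0,0,0,0,0,0],[0,0,0,0,0,0],[0,0,0,0,0,0],[0,0,0,0,0,0],[0,0,0,0,0,0],[0,0,0,0,0,0]]]' 1
python3 -m pendant '[[[0,0,25,0,0,0],[0,0,60,0,0,0],[0,0,100,0,0,0],[0,0,135,0,0,0],[0,0,135,0,0,0],[0,0,135,0,0,0]]]'
```

```text
t: 22.73
ee_pos: [518.3, 319.9, 23.0]
orientation: [-2.105, 2.328, -0.001]
wrist_force: [-0.3, 0.4, -1.0]
finger_gap: 61.1
grasp_force: 32.8
t: 23.23
ee_pos: [517.2, 319.5, 20.8]
orientation: [-2.107, 2.33, -0.0]
wrist_force: [-0.2, 0.5, -0.2]
finger_gap: 85.8
grasp_force: 0.0
t: 23.73
ee_pos: [518.2, 320.5, 158.7]
orientation: [-2.103, 2.326, 0.0]
wrist_force: [1.1, -0.6, -0.5]
finger_gap: 85.6
grasp_force: 0.0
```

```bash
python3 -m pendant '[[[2,-38,0,0,0,0],[4,-76,0,0,0,0],[6,-114,0,0,0,0],[8,-152,0,0,0,0],[10,-190,0,0,0,0],[12,-228,0,0,0,0],[14,-266,0,0,0,0],[16,-304,0,0,0,0]]]' 1
python3 -m pendant '[[[2,-37,0,0,0,0],[4,-74,0,0,0,0],[6,-111,0,0,0,0],[7,-145,0,0,0,0],[7,-145,0,0,0,0],[7,-145,0,0,0,0],[7,-145,0,0,0,0]]]'
python3 - <<'E'
from h import *
d=snap("wrist");save(d,"w10.pkl");e=snap("side");print(proj(d,(540,-129.3,81)),robot.read_state()["ee_pos"])
cv2.imwrite("pics/w10.png",np.hstack([cv2.resize(d["pixels"][:,:,::-1],(480,300)),cv2.resize(e["pixels"][200:390,240:420,::-1],(320,300))]))
E
```

```text
t: 24.4
ee_pos: [532.0, 13.6, 154.6]
orientation: [2.106, -2.329, -0.002]
wrist_force: [1.6, 0.6, -0.2]
finger_gap: 85.2
grasp_force: 0.0
t: 24.98
ee_pos: [539.5, -129.5, 154.7]
orientation: [2.105, -2.33, -0.003]
wrist_force: [-0.2, 0.0, -0.2]
finger_gap: 85.2
grasp_force: 0.0
[315.33018291 211.7252014 ] [ 539.84853365 -128.6778395   155.22209478]
```

View pics/w10.png

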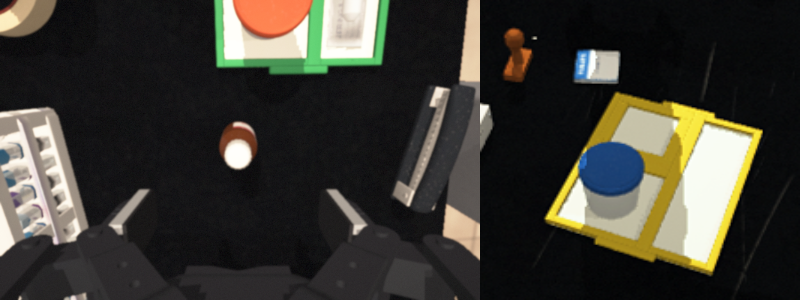

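The blue cup stands in its pocket. The white cap, at (238,155), is centred between the fingers.

```bash
python3 -m pendant '[[[0,-1,-35,0,0,0],[0,-1,-70,0,0,0],[0,-1,-105,0,0,0],[0,-1,-125,0,0,0],[0,-1,-136,0,0,0],[0,-1,-139,0,0,0],[0,-1,-139,0,0,0],[0,-1,-139,0,0,0]]]'
python3 -m pendant '[[[0,0,0,0,0,0],[0,0,0,0,0,0],[0,0,0,0,0,0],[0,0,0,0,0,0],[0,0,0,0,0,0],[0,0,0,0,0,0],[0,0,0,0,0,0],[0,0,0,0,0,0]]]' -1 25
python3 -m pendant '[[[0,0,15,0,0,0],[0,0,45,0,0,0],[0,0,80,0,0,0],[0,0,115,0,0,0],[0,0,115,0,0,0],[0,0,115,0,0,0]]]'
```

```text
t: 25.75
ee_pos: [540.9, -130.0, 17.7]
orientation: [-2.108, 2.328, -0.002]
wrist_force: [-0.9, 0.2, 0.7]
finger_gap: 85.3
grasp_force: 0.0
t: 26.42
ee_pos: [540.3, -130.6, 17.4]
orientation: [-2.107, 2.33, -0.001]
wrist_force: [-1.7, 1.6, 5.0]
finger_gap: 35.2
grasp_force: 25.3
t: 26.92
ee_pos: [541.5, -130.5, 133.8]
orientation: [-2.104, 2.327, -0.005]
wrist_force: [-0.8, 0.8, -2.0]
finger_gap: 34.8
grasp_force: 25.3
```

```bash
python3 -m pendant '[[[-5,36,0,0,0,0],[-11,72,0,0,0,0],[-16,108,0,0,0,0],[-22,144,0,0,0,0],[-27,180,0,0,0,0],[-32,216,0,0,0,0],[-38,252,0,0,0,0],[-43,286,0,0,0,0]]]'
python3 -m pendant '[[[-5,35,0,0,0,0],[-10,70,0,0,0,0],[-10,70,0,0,0,0],[-10,70,0,0,0,0],[-10,70,0,0,0,0]]]'
```

```text
t: 27.58
ee_pos: [495.5, 156.9, 130.0]
orientation: [2.105, -2.328, -0.002]
wrist_force: [0.5, 0.0, -0.1]
finger_gap: 34.7
grasp_force: 25.3
t: 28.0
ee_pos: [486.3, 225.0, 130.3]
orientation: [2.106, -2.328, -0.001]
wrist_force: [-0.4, 0.0, -1.2]
finger_gap: 34.4
grasp_force: 25.3
```

```bash
python3 -m pendant '[[[1,1,-35,0,0,0],[1,1,-70,0,0,0],[1,1,-90,0,0,0],[1,1,-100,0,0,0],[1,1,-106,0,0,0],[1,1,-109,0,0,0],[1,1,-110,0,0,0],[1,1,-110,0,0,0]]]';python3 -m pendant '[[[0,0,0,0,0,0],[0,0,0,0,0,0],[0,0,0,0,0,0],[0,0,0,0,0,0],[0,0,0,0,0,0]]]' 0.4
python3 -m pendant '[[[0,0,25,0,0,0],[0,0,60,0,0,0],[0,0,100,0,0,0],[0,0,140,0,0,0],[0,0,170,0,0,0],[-35,0,170,0,0,0],[-70,0,170,0,0,0],[-70,0,170,0,0,0]]]'
python3 -m pendant '[[[0,0,0,0,0,0],[0,0,0,0,0,0],[0,0,0,0,0,0],[0,0,0,0,0,0]]]'
python3 - <<'E'
from h import *
a=snap("scene")["pixels"][:,:,::-1];e=snap("side")["pixels"][:,:,::-1]
cv2.imwrite("pics/end.png",np.hstack([cv2.resize(e[90:390,230:420],(360,568)),cv2.resize(a[130:380,190:440],(430,568))]))
E
```

```text
t: 28.67
ee_pos: [488.9, 226.7, 22.8]
orientation: [-2.106, 2.329, -0.0]
wrist_force: [0.2, 0.3, -1.5]
finger_gap: 34.6
grasp_force: 25.3
t: 29.08
ee_pos: [488.2, 226.6, 22.1]
orientation: [-2.107, 2.33, -0.0]
wrist_force: [-0.3, -0.1, -0.0]
finger_gap: 59.7
grasp_force: 0.0
t: 29.75
ee_pos: [413.9, 225.7, 192.3]
orientation: [2.108, -2.329, -0.003]
wrist_force: [0.9, 0.0, 0.1]
finger_gap: 60.0
grasp_force: 0.0
t: 30.08
ee_pos: [418.7, 226.5, 191.5]
orientation: [2.106, -2.33, 0.0]
wrist_force: [-0.1, -0.6, 0.4]
finger_gap: 59.8
grasp_force: 0.0
```

View pics/end.png

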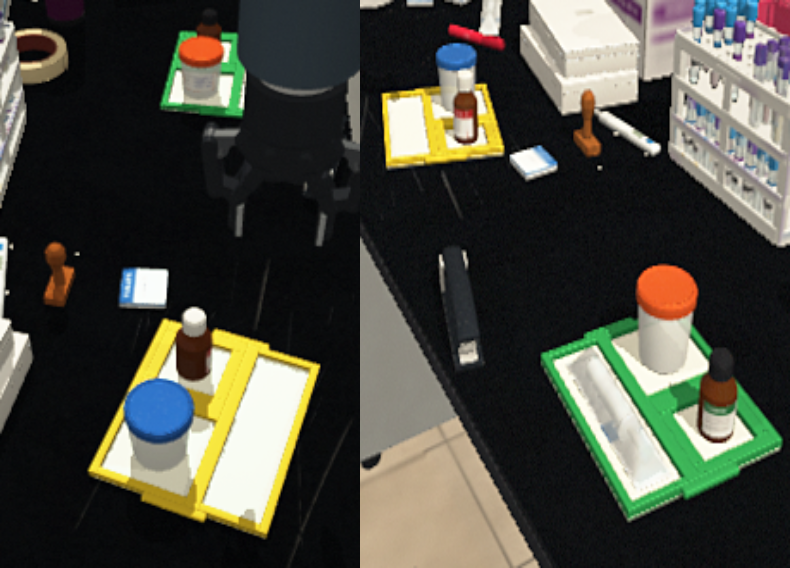

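Both kits are complete. The white bottle at (194,350) and the blue cup at (160,430) stand in the yellow tray, whose long pocket is empty. The green tray is full, and the swab pack and stamp have not moved.

```bash
python3 -c "
from bench import robot
print(robot.close_job())"
```

```text
the job is handed in; nothing more can be done
None
```

Both sampling kits are made up as asked and the job is handed in at about 30 s: every item is in its pocket, the yellow tray's long pocket is empty, nothing was knocked over, and the swab pack and stamp are where they were.

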